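# Square the frame bar against the board's rail

## Robot

A 6-joint arm with a two-finger parallel gripper is mounted at the origin on a cart in front of the work surface, level with it; the furniture and walls round the work are solid. World frame = base frame: x ahead of the robot, y to its left, z up, the work surface at z = 0. Lengths are in m, angles in rad, forces in N, time in s.
With the tool pointing down it reaches from about 0.275 to 0.775 m from the base axis. Payload 14.6 kg.
Tool frame: the origin (TCP) lies at the very end of the fingers, on their centre line; the grasp point (between the pads) lies 19 mm behind it (ctrl.hold_point_z is the distance from the TCP to the grasp point, in m); z points along the fingers, y is the line along which they close (so a half turn about z gives the same grasp; the last joint's range is limited). The gripper opens to 85 mm and grips with 20 to 120 N. Pads are 22 mm wide; open, the fingers measure 114 mm over their backs; the gripper's body (76 mm by 85 mm) begins 54 mm behind the grasp point. The pads swing forward as they close: fully open they stand 13 mm farther back than shut.
Start: joints at [1.047, 0.263, -0.048, 1.259, 0, 1.415], TCP at [0.189, 0.49, 0.231] pointing down, gripper open.
Joint ranges: [-2.65, 2.65], [-0.89, 1.7], [-1.18, 1.37], [-2.13, 2.11], [-1.35, 1.29], [-3.14, 3.14]. Speed limits (rad/s): [1.89, 1.89, 2.57, 2.79, 3.14, 3.14].

## Interface

Orientations are given as a rotation vector (axis times angle).
In Python, from plant import ctrl gives the robot as it stands.
- The arm moves only by the tool drive_tool, never from a script. Its arguments are lists of equal length, an entry for each row: "linear": the shift along the world's x, y, z normalised to -1 to 1, where 1 is 50 cm, a list of three; "yaw": the turn about the world's z normalised to -1 to 1, where 1 is 2 pi rad; "hand": the closure, from -1 (fully open) to 1 (shut), so that 0 is half open. A call has 1 to 20 rows; each row is the pose to reach, as a shift and turn from the pose commanded when the call began, turning the shorter way round; what a row does not reach only later rows make up. A row lasts 1/8 s, in which the tool goes at most 62.5 mm and 10.7 degrees, less where a joint would pass 70% of its speed; a pose out of reach is approached as far as the arm can. A call with a number of a shift or a turn outside -1 to 1 is refused whole. A call with a gripper value outside its range is refused whole. The fingers move at their own pace and stop on an object; "grip_force" is the grip in N (left out, the last holds). Time passes only in rows, so rows that repeat a pose let the fingers close. It gives the time, the measured TCP pose, the force, the opening and the grip force at its end, in the units of the state.
- ctrl.sense(): the state, without advancing time (a new reading comes with each control period).
- ctrl.grab_frame(name): name is "scene" or "top" or "wrist"; returns the picture (420x560x3 uint8, red, green, blue); there is no depth.
- ctrl.camera_info(name): a dict with "vertical_fov" (degrees; the focal length in pixels is half the picture's height over the tangent of half this angle, whatever the lens; pixels are square), "cx", "cy" (the principal point, pixels), "R" (3x3) and "t" (3): a world point X has camera coordinates R X + t. Camera axes: x right, y down, z forward; pixel columns grow to the right and rows downward; lengths in m; the calibration is good to about 2 mm. A picture is of the moment at which its call begins: read the wrist's pose just before it. camera_info takes no time and is no camera call; for the wrist camera it gives the pose at the moment of the call.
- ctrl.close_job(): hands the job in; it is judged then, once.
Trained networks look in the newest picture that a camera, given by its name, has taken for a name from the list of things; names that differ only in an ending like _2 or _b are one class to them, and where a whole thing is asked for, a point or a joint stands for the part that bears it (a point fixed in the world has none). Each returns a list of dicts, best first, with "conf" (0 to 1); they miss things now and then, are a little off and sometimes report something else, mostly with a low value. They report only what shows in the picture. A call takes as long as a camera call.
- ctrl.recognise(camera, thing): "bbox" ([left, top, width, height] in pixels, round what is visible of it).
- ctrl.regions_of(camera, thing): "region" (420x560 bool, what is visible of it) and "bbox" ([left, top, width, height] in pixels, round what is visible of it).
- ctrl.mark_of(camera, thing): "uv" ([column, row] in pixels: a listed point, or the origin of a listed thing).
The state is a dict: "t": time; "joint_pos": joint angles; "dq": joint speeds; "tau": joint torques, N m; "position": TCP position; "tool_rot": TCP orientation; "force": force on the tool from outside, world axes, zero at the start; "wrist_torque": the same for the moment, N m; "opening": finger opening in m; "gripper_force": force on a finger pad.
Only numpy, scipy, OpenCV 4.12 (cv2) and the standard library are available. Lean on these libraries where they do the work, as an engineer would, in place of code of your own. Each camera call takes 0.05 s, during which the arm holds its last target. There are 200 camera calls.

## Task

On the wooden pastry board, slide the loose steel frame bar against the rail: push its left end home and press it gently but firmly on the left rubber pad, then do the same at its right end on the right pad, so that the bar finally lies parallel to the rail, touching both pads. Press by hand force only (about 1 kg at each end, never over 2.5 kg), do not lift the bar, leave the other things alone and let go at the end.

Things in the scene. Friction and masses are not known exactly. Their poses are not given: they have to be found in the camera images.
- board: fixed brown wooden pastry board, 170 (x) x 300 (y) x 15 mm. Origin: centre of its underside, on the counter; own x points from its open front edge to the rail, own y along the rail to the left (seen from the robot), z up. Along its back edge stands an adjustable steel angle rail, parallel to own y, 280 mm long and 24 mm high. Position and yaw vary
- mark_left (a point): scale mark on the board below the left rubber pad: own x +43, y +90 mm on the board's top (z +15); axes as the board's. The pad (20 mm wide, 16 high, mid-height 12 mm over the board) sits on the rail's front; its front face is at own x +34 to +52 mm, by how the rail is clamped: set anew each time, alike for both pads, never reported. The clamped rail does not give
- mark_right (a point): scale mark on the board below the right rubber pad, at own x +43, y -90 mm; all else as on the left. A pad counts as pressed home when it bears over 5 N for 0.2 s with the other pad under 4 N; over 25 N damages it
- bar: loose square steel bar, 22 (x) x 240 (y) x 22 (z) mm, 0.3 to 0.6 kg, lying on the board (its underside 15 mm above the counter) askew in front of the rail. Origin at the centre of its underside; own y along its length to the left, own x towards the rail, z up. Pushing it over the board takes 1 to 5 N; a push near one end alone swings the other end back a little
- bar_left (a point): point on the bar's rear face (towards the rail), 90 mm left of its middle at mid height: comes against the left pad
- bar_right (a point): point on the bar's rear face, 90 mm right of its middle at mid height: comes against the right pad
- cup: white porcelain coffee cup, 73 mm wide, 61 mm tall, standing beside the board's right end; bystander, origin at its underside
- glass: tumbler of water, 75 mm wide, 111 mm tall, standing behind the board; bystander, origin at its underside
- ring_cookie: sugared ring cookie, 59 mm wide, 22 mm high, on the counter in front of the board; bystander, origin at its underside
- croissant: croissant, 54 x 84 x 41 mm, on the counter to the right; bystander, origin at its underside
- dome_back: wicker food dome, 0.24 m wide and 0.21 m tall, fixed on the counter to the left of the board, between it and the arm's start; pass over it or round it. Its twin stands behind the board on the left, and a small red tin box, 58 mm tall, in front of the board on the right

How it is judged:
By the outcome, as a careful person would: the job done as asked, in the order asked, and still so for the second after the job is handed in, with the robot touching nothing.
It also fails if it takes over 69 s, if anything falls off the work surface, if the arm or the gripper's body presses on something with over 40 N, if the wrist force passes 120 N, or if a joint passes its speed limit or range.

## Working session

There is one attempt and no reset: what is moved stays moved. The work goes in short steps, Python scripts to look and compute and a tool call to move; the robot and the scene stay as the last step left them, time stands still between calls to the robot, and variables do not carry over. Pictures are saved under pics/ and viewed, at most 10 in all, crops included, and the job is handed in when it is done.

Besides the shell and the picture viewer there is one more tool, called by a JSON object that holds its "fn" and its "kwargs". drive_tool: Moves the arm, as the interface text tells. Its arguments: {"type":"object","properties":{"linear":{"type":"array"},"yaw":{"type":"array"},"hand":{"type":"array"},"grip_force":{"type":"number"}},"required":["linear","yaw","hand"]}

```bash
mkdir -p pics
cat > h.py <<'E'
import numpy as np, cv2
from plant import ctrl
def ray(cam,uv):
    c=ctrl.camera_info(cam); f=210/np.tan(np.radians(c["vertical_fov"])/2)
    R=np.array(c["R"]);t=np.array(c["t"])
    d=R.T@np.array([(uv[0]-c["cx"])/f,(uv[1]-c["cy"])/f,1.]); return -R.T@t,d
def onz(cam,uv,z):
    o,d=ray(cam,uv); return o+d*(z-o[2])/d[2]
def proj(cam,X):
    c=ctrl.camera_info(cam); f=210/np.tan(np.radians(c["vertical_fov"])/2)
    p=np.array(c["R"])@np.array(X)+np.array(c["t"]); return p[:2]/p[2]*f+[c["cx"],c["cy"]]
def save(cam,n):
    im=ctrl.grab_frame(cam); cv2.imwrite(f"pics/{n}.png",im[:,:,::-1]); return im
E
python3 - <<'E'
from h import *
np.set_printoptions(precision=4,suppress=True)
a=save("top","t0");b=save("scene","s0")
cv2.imwrite("pics/both0.png",cv2.resize(np.vstack([a,b])[:,:,::-1],None,fx=.71,fy=.71))
Z=dict(board=0,mark_left=.015,mark_right=.015,bar=.015,bar_left=.026,bar_right=.026,cup=0,glass=0,ring_cookie=0,croissant=0)
for n,z in Z.items():
  for cam in ("top","scene"):
    r=ctrl.mark_of(cam,n)
    if r: print(n,cam,round(r[0]["conf"],2),np.round(r[0]["uv"],1),onz(cam,r[0]["uv"],z)[:2])
    else: print(n,cam,"none")
print(ctrl.sense())
for c in("top","scene"):
  i=ctrl.camera_info(c); print(c,i["vertical_fov"],-np.array(i["R"]).T@i["t"],i["R"])
E
```

```text
board top 0.6 [318.6 222.2] [ 0.5863 -0.1298]
board scene 0.94 [303.5 232.7] [ 0.6004 -0.1195]
mark_left top 0.93 [274.7 207.6] [ 0.6099 -0.0145]
mark_left scene 0.59 [271.8 212.3] [ 0.6207 -0.018 ]
mark_right top 0.75 [323.7 236. ] [ 0.5494 -0.1445]
mark_right scene 0.91 [336.4 228.2] [ 0.6384 -0.1956]
bar top 0.73 [324.1 234.5] [ 0.5533 -0.1452]
bar scene 0.71 [303.1 241. ] [ 0.5593 -0.1346]
bar_left top 0.78 [282.7 232.7] [ 0.5457 -0.0415]
bar_left scene 0.72 [267.2 230. ] [ 0.5458 -0.0403]
bar_right top 0.72 [346.3 199.5] [ 0.6464 -0.1931]
bar_right scene 0.88 [340.3 241.7] [ 0.5871 -0.2231]
cup top 0.94 [397.2 217.6] [ 0.6184 -0.3294]
cup scene 0.91 [386.3 251.9] [ 0.6276 -0.3342]
glass top 0.96 [358.3 166.6] [ 0.7456 -0.2216]
glass scene 0.96 [358.3 205.4] [ 0.7633 -0.2172]
ring_cookie top 0.96 [272.8 299.1] [ 0.3825 -0.0333]
ring_cookie scene 0.74 [233. 277.] [ 0.3919 -0.0232]
croissant top 0.78 [411.5 274.2] [ 0.4779 -0.3709]
croissant scene 0.93 [383.9 298.3] [ 0.4856 -0.3675]
{'t': 1.1, 'joint_pos': array([ 1.0467,  0.2631, -0.0483,  1.2594, -0.    ,  1.4155]), 'dq': array([ 0.0001,  0.0013, -0.0005,  0.0002,  0.0018, -0.0026]), 'tau': array([ -0.0042, -63.7444,  38.4764,   0.0013,  -0.0004,   0.    ]), 'position': array([0.1893, 0.4897, 0.2313]), 'tool_rot': array([0.5761, 3.0883, 0.    ]), 'force': array([-1.0064,  0.7284,  0.8118]), 'wrist_torque': array([-0.0166,  0.0285, -0.0067]), 'gripper_force': 0.0, 'opening': 0.08523090981501194}
top 52.18596737115595 [ 0.3705 -0.0646  1.0806] [[ 0.1011 -0.9949 -0.0067]
 [-0.9709 -0.0972 -0.219 ]
 [ 0.2172  0.0287 -0.9757]]
scene 48.54034229047111 [-0.2016 -0.4048  0.8801] [[ 0.4232 -0.906   0.0051]
 [-0.6352 -0.3007 -0.7114]
 [ 0.6461  0.2978 -0.7028]]
```

View pics/t0.png

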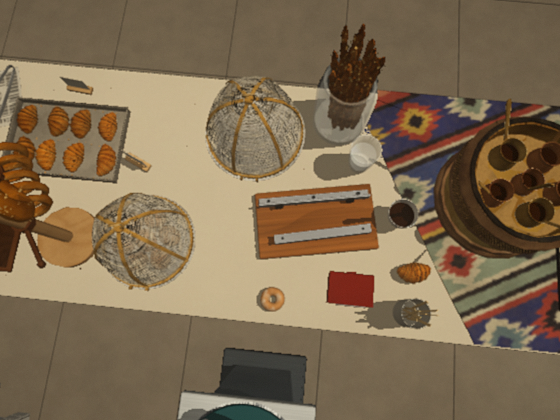

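View pics/s0.png

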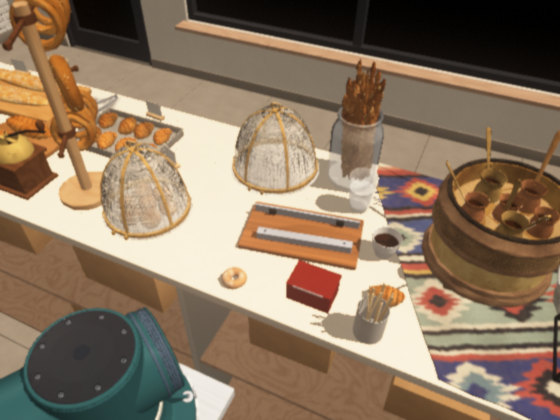

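The top picture shows the board at about (254–378, 185–258). The rail runs along its back edge and the bar goes from (275,243) to (371,230), its left end farther from the rail. The scene picture agrees (bar 255,233 to 352,246), so top's bar_right and mark_right were false reports. The dome lies left of the board at (143,245), so I'll pass over it high and look with the wrist camera.

{"fn": "drive_tool", "kwargs": {"linear": [[0,0,0.13],[0,0,0.26],[0.06,-0.1,0.26],[0.13,-0.2,0.26],[0.19,-0.3,0.26],[0.25,-0.4,0.26],[0.32,-0.5,0.26],[0.38,-0.6,0.26],[0.44,-0.7,0.26],[0.5,-0.8,0.26],[0.56,-0.9,0.26],[0.62,-1,0.26],[0.62,-1,0.26],[0.62,-1,0.26]], "yaw": [0,0,0.01,0.02,0.03,0.04,0.05,0.06,0.07,0.077,0.077,0.077,0.077,0.077], "hand": [-1,-1,-1,-1,-1,-1,-1,-1,-1,-1,-1,-1,-1,-1]}}

```text
t: 2.85
position: [0.4991, -0.0102, 0.3612]
tool_rot: [0.18, -3.136, -0.0]
force: [-0.0, 1.2, -0.1]
opening: 0.0856
gripper_force: 0.0
```

{"fn": "drive_tool", "kwargs": {"linear": [[0,-0.1,0],[0,-0.22,0],[0,-0.22,0],[0,-0.22,0]], "yaw": [0,0,0,0], "hand": [-1,-1,-1,-1]}}

```text
t: 3.35
position: [0.499, -0.1192, 0.3616]
tool_rot: [-0.182, 3.136, 0.0]
force: [-0.1, 0.8, -0.6]
opening: 0.0855
gripper_force: 0.0
```

Run:
```python
from h import *
np.set_printoptions(precision=4,suppress=True)
s=ctrl.sense();print(s["t"],s["position"],s["tool_rot"],s["force"])
save("wrist","w0")
Z=dict(board=0,mark_left=.015,mark_right=.015,bar=.015,bar_left=.026,bar_right=.026)
for n,z in Z.items():
    r=ctrl.mark_of("wrist",n)
    for q in r[:2]: print(n,round(q["conf"],2),np.round(q["uv"],1),onz("wrist",q["uv"],z)[:2])
```

```text
3.35 [ 0.499  -0.1192  0.3616] [-0.1816  3.1359  0.0001] [-0.1047  0.7626 -0.6233]
board 0.68 [274.2 210.6] [ 0.5941 -0.1211]
mark_left 0.87 [337.1 234.8] [ 0.6158 -0.024 ]
mark_right 0.55 [213.5 243.8] [ 0.6523 -0.2065]
bar_left 0.97 [330.8 191.7] [ 0.5478 -0.0466]
bar_right 0.65 [202.4 204.3] [ 0.5874 -0.2245]
bar_right 0.16 [271.  205.6] [ 0.578  -0.1278]
```

View pics/w0.png

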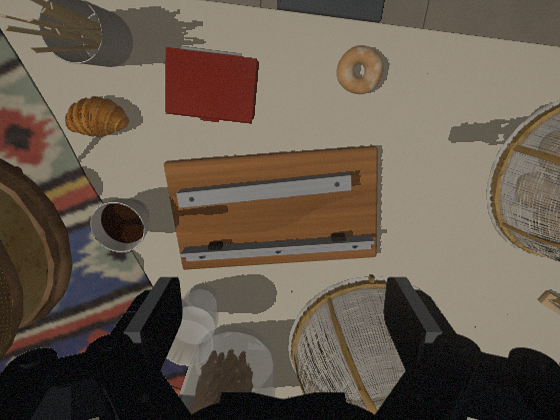

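The wrist picture shows the whole board: corners near (377,147), (164,161), (376,256) and (183,269). The bar runs from (178,200) to (352,184), with the dark pads at about (340,237) and (215,245). I'll enlarge it for exact edges.

Run:
```python
from h import *
im=cv2.imread("pics/w0.png")[135:285,150:400]
cv2.imwrite("pics/w0c.png",cv2.resize(im,None,fx=3.2,fy=3.2,interpolation=cv2.INTER_CUBIC))
```

```text
(no output)
```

View pics/w0c.png

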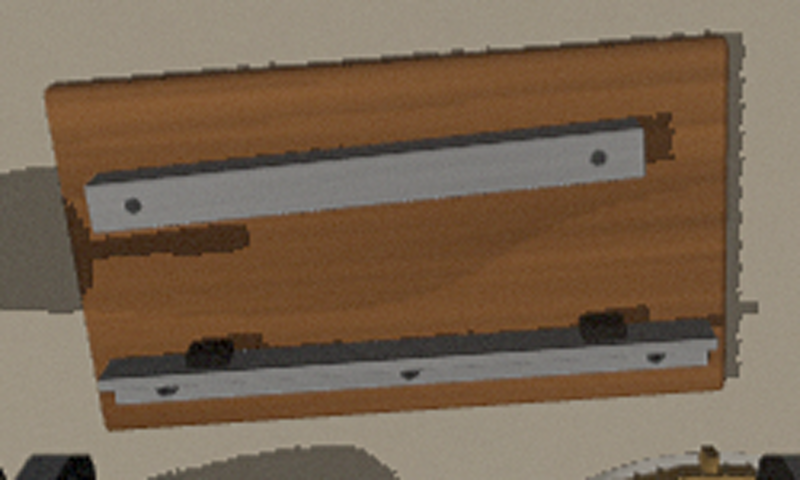

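The crop gives clear corners for the board, the bar's top face and the pad fronts. I'll turn them into positions.

Run:
```python
from h import *
np.set_printoptions(precision=4,suppress=True)
g=lambda p,z:onz("wrist",[p[0]/3.2-.34+150,p[1]/3.2-.34+135],z)[:2]
B=[g(p,.015) for p in[(725,38),(47,87),(107,430),(724,388)]]  # FL FR BR BL
b=[g(p,.037) for p in[(643,129),(88,185),(94,233),(643,177)]]
P=[g((603,313),.019),g((211,340),.019)]
B,b=np.array(B),np.array(b)
def fit(Q,l,w):
    e=(Q[0]-Q[1])+(Q[3]-Q[2]); a=np.arctan2(e[1],e[0])-np.pi/2
    print("sizes",np.linalg.norm(Q[0]-Q[1]),np.linalg.norm(Q[3]-Q[2]),np.linalg.norm(Q[3]-Q[0]),np.linalg.norm(Q[2]-Q[1]),"c",Q.mean(0),"yaw",np.degrees(a));return Q.mean(0),a
c,a=fit(B,0,0);cb,ab=fit(b,0,0)
R=np.array([[np.cos(a),-np.sin(a)],[np.sin(a),np.cos(a)]])
for n,p in[("padL",P[0]),("padR",P[1]),("bar",cb)]+[("bc",q) for q in b]: print(n,p,"in board",R.T@(p-c))
for n in("mark_left","mark_right"):
    print(n,c+R@[.043,.09 if "left" in n else -.09])
```

```text
sizes 0.29397448753971556 0.29660754630133684 0.1668161652258117 0.16779461505934587 c [ 0.5896 -0.1218] yaw 10.977674958416864
sizes 0.23704811796560724 0.23787051756050637 0.021006266704211525 0.02167615102892626 c [ 0.5551 -0.14  ] yaw 12.74508815020256
padL [ 0.6103 -0.0249] in board [0.0388 0.0912]
padR [ 0.6451 -0.2037] in board [ 0.0389 -0.091 ]
bar [ 0.5551 -0.14  ] in board [-0.0374 -0.0113]
bc [ 0.5185 -0.0261] in board [-0.0515  0.1075]
bc [ 0.5705 -0.2573] in board [-0.0445 -0.1294]
bc [ 0.592  -0.2543] in board [-0.0229 -0.1305]
bc [ 0.5392 -0.0223] in board [-0.0305  0.1073]
mark_left [ 0.6147 -0.0253]
mark_right [ 0.6489 -0.202 ]
```

Board yaw is 11°, with its centre at (0.590,−0.122). The bar, in board axes, is at (−37,−11) mm and +1.8°, and the sizes agree to about 1 %. The pad faces are at about +39 mm, so the bar has some 65 mm to go. I'll come down in front of the bar with half-open fingers along the rail, so that two contacts keep it straight.

{"fn": "drive_tool", "kwargs": {"linear": [[0.038,-0.055,-0.1],[0.038,-0.055,-0.2],[0.038,-0.055,-0.32],[0.038,-0.055,-0.44],[0.038,-0.055,-0.54],[0.038,-0.055,-0.61],[0.038,-0.055,-0.66],[0.038,-0.055,-0.685],[0.038,-0.055,-0.685],[0.038,-0.055,-0.685]], "yaw": [0.012,0.012,0.012,0.012,0.012,0.012,0.012,0.012,0.012,0.012], "hand": [0,0,0,0,0,0,0,0,0,0]}}

```text
t: 4.95
position: [0.5189, -0.148, 0.0197]
tool_rot: [-0.299, 3.126, -0.001]
force: [-0.8, -0.4, 0.6]
opening: 0.0427
gripper_force: 0.0
```

```bash
cat >> h.py <<'E'
a=np.radians(10.98);C=np.array([.5896,-.1218]);R2=np.array([[np.cos(a),-np.sin(a)],[np.sin(a),np.cos(a)]])
def st():
    s=ctrl.sense(); n=s["tool_rot"]/np.linalg.norm(s["tool_rot"])
    print("t",round(s["t"],2),"board xy mm",np.round(1e3*R2.T@(s["position"][:2]-C),1),"z",round(1e3*s["position"][2],1),"F board",np.round(R2.T@s["force"][:2],1),round(s["force"][2],1),"yaw",round(np.degrees(2*np.arctan2(-n[0]*np.sign(n[1]),abs(n[1]))),1),"op",round(s["opening"],4))
E
python3 - <<'E'
from h import *
st(); save("wrist","w1")
E
```

```text
t 4.95 board xy mm [-74.4 -12.3] z 19.7 F board [-0.8 -0.3] 0.6 yaw 10.9 op 0.0427
```

View pics/w1.png

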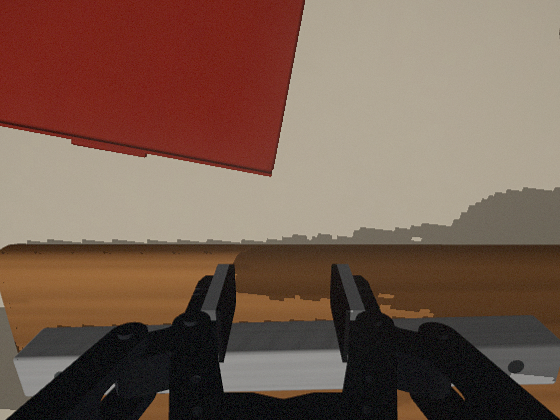

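The fingers stand on the board just in front of the bar, clear of the tin. I'll push 65 mm straight towards the rail at a slow pace.

{"fn": "drive_tool", "kwargs": {"linear": [[0.01,0.002,0],[0.02,0.004,0],[0.03,0.006,0],[0.04,0.008,0],[0.05,0.01,0],[0.06,0.012,0],[0.07,0.0135,0],[0.08,0.0155,0],[0.09,0.0175,0],[0.1,0.0195,0],[0.11,0.021,0],[0.12,0.023,0],[0.128,0.025,0],[0.128,0.025,0]], "yaw": [0,0,0,0,0,0,0,0,0,0,0,0,0,0], "hand": [0,0,0,0,0,0,0,0,0,0,0,0,0,0]}}

```text
t: 6.75
position: [0.5824, -0.1352, 0.0187]
tool_rot: [0.299, -3.127, -0.0]
force: [-2.1, -0.4, 0.7]
opening: 0.0428
gripper_force: 0.7
```

Run:
```python
from h import *
st(); a=save("wrist","w2"); b=save("scene","s2"); 
cv2.imwrite("pics/c2.png",np.vstack([a[200:,:,::-1],cv2.resize(b[190:280,220:390,::-1],(560,296))])[:600])
```

```text
t 6.75 board xy mm [ -9.6 -11.8] z 18.7 F board [-2.1  0. ] 0.7 yaw 10.9 op 0.0428
```

View pics/c2.png

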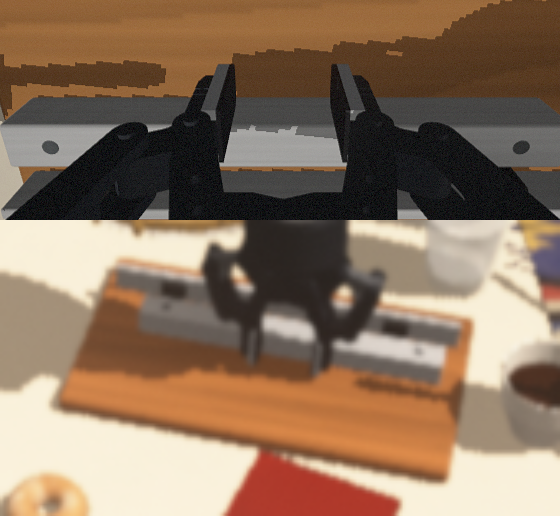

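The bar lies parallel to the rail, about 15 mm short of both pads (pads in the scene crop at (173,289) and (397,327)). I'll turn it slightly so the left end leads, then creep on by feel.

{"fn": "drive_tool", "kwargs": {"linear": [[0.004,0.001,0],[0.008,0.0015,0],[0.012,0.0023,0],[0.016,0.003,0],[0.018,0.0035,0],[0.018,0.0035,0],[0.018,0.0035,0]], "yaw": [-0.001,-0.0022,-0.0022,-0.0022,-0.0022,-0.0022,-0.0022], "hand": [0,0,0,0,0,0,0]}}

```text
t: 7.72
position: [0.5915, -0.1335, 0.0188]
tool_rot: [-0.277, 3.129, 0.0]
force: [-0.4, 0.3, -1.0]
opening: 0.043
gripper_force: 0.4
```

{"fn": "drive_tool", "kwargs": {"linear": [[0.001,0.0002,0],[0.002,0.0004,0],[0.003,0.0006,0],[0.004,0.0008,0]], "yaw": [0,0,0,0], "hand": [0,0,0,0]}}

```text
t: 8.22
position: [0.5932, -0.1332, 0.0188]
tool_rot: [0.277, -3.129, 0.0]
force: [-5.6, 0.1, 2.3]
opening: 0.0427
gripper_force: 2.5
```

```bash
python3 -c "
from h import *
st()"
```

```text
t 8.22 board xy mm [  1.4 -11.9] z 18.8 F board [-5.5  1.1] 2.3 yaw 10.1 op 0.0427
```

{"fn": "drive_tool", "kwargs": {"linear": [[0.0005,0.0001,0],[0.001,0.0002,0],[0.001,0.0002,0]], "yaw": [0,0,0], "hand": [0,0,0]}}

```text
t: 8.6
position: [0.5937, -0.1331, 0.0188]
tool_rot: [0.277, -3.129, 0.0]
force: [-5.0, -0.9, 3.6]
opening: 0.0425
gripper_force: 2.5
```

{"fn": "drive_tool", "kwargs": {"linear": [[0.001,0.0002,0],[0.002,0.0004,0],[0.002,0.0004,0]], "yaw": [0,0,0], "hand": [0,0,0]}}

```text
t: 8.98
position: [0.5945, -0.1329, 0.0188]
tool_rot: [0.277, -3.129, 0.0]
force: [-6.4, -1.6, 3.3]
opening: 0.0426
gripper_force: 3.1
```

{"fn": "drive_tool", "kwargs": {"linear": [[0.001,0.0002,0],[0.002,0.0004,0],[0.002,0.0004,0],[0.002,0.0004,0]], "yaw": [0,0,0,0], "hand": [0,0,0,0]}}

```text
t: 9.48
position: [0.5953, -0.1329, 0.0188]
tool_rot: [0.277, -3.128, 0.001]
force: [-6.8, -3.8, 4.8]
opening: 0.0427
gripper_force: 3.9
```

Run:
```python
from h import *
st(); a=save("wrist","w3"); b=save("scene","s3"); c=save("top","t3")
cv2.imwrite("pics/c3.png",np.vstack([cv2.resize(a[200:,:,::-1],(560,220)),np.hstack([cv2.resize(b[200:250,235:375,::-1],(280,100)),cv2.resize(c[180:240,250:390,::-1],(280,100))])]))
print(ctrl.sense()["wrist_torque"])
```

```text
t 9.47 board xy mm [  3.5 -12. ] z 18.8 F board [-7.4 -2.4] 4.8 yaw 10.1 op 0.0427
[-0.48887672  1.43439024  0.14030336]
```

View pics/c3.png

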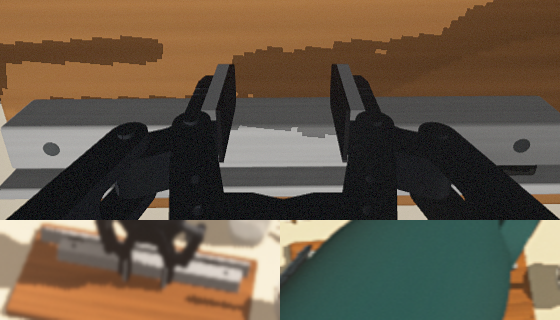

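The left pad shows tight behind the bar at (515,170), and the force is rising past sliding friction, so the left end is about home. I'll back off, shut the hand, and move in front of the left pad.

{"fn": "drive_tool", "kwargs": {"linear": [[-0.01,-0.002,0],[-0.0196,-0.0038,0],[-0.03,0.05,0.004],[-0.039,0.1,0.004],[-0.048,0.15,0.004],[-0.058,0.196,0.004],[-0.058,0.196,0.004],[-0.058,0.196,0.004],[-0.058,0.196,0.004],[-0.058,0.196,0.004]], "yaw": [0,0,0.002,0.002,0.002,0.002,0.002,0.002,0.002,0.002], "hand": [0,0,0.5,1,1,1,1,1,1,1]}}

```text
t: 10.88
position: [0.5669, -0.0352, 0.0207]
tool_rot: [-0.295, 3.128, -0.0]
force: [0.3, -0.3, -0.1]
opening: -0.0
gripper_force: 0.0
```

```bash
python3 -c "
from h import *
st()"
```

```text
t 10.88 board xy mm [-5.8 89.3] z 20.7 F board [ 0.3 -0.4] -0.1 yaw 10.8 op -0.0
```

{"fn": "drive_tool", "kwargs": {"linear": [[0.004,0.0008,0],[0.008,0.0015,0],[0.012,0.0023,0],[0.015,0.003,0],[0.018,0.0035,0],[0.018,0.0035,0]], "yaw": [0,0,0,0,0,0], "hand": [1,1,1,1,1,1]}}

```text
t: 11.62
position: [0.5759, -0.0329, 0.0208]
tool_rot: [-0.297, 3.128, -0.0]
force: [-0.2, -0.5, -0.3]
opening: -0.0001
gripper_force: 0.0
```

{"fn": "drive_tool", "kwargs": {"linear": [[0.001,0.0002,0],[0.002,0.0004,0],[0.002,0.0004,0]], "yaw": [0,0,0], "hand": [1,1,1]}}

```text
t: 12.0
position: [0.5766, -0.0327, 0.0208]
tool_rot: [0.297, -3.127, 0.0]
force: [-1.5, -0.5, 1.3]
opening: -0.0001
gripper_force: 0.6
```

{"fn": "drive_tool", "kwargs": {"linear": [[0.001,0.0002,0],[0.002,0.0004,0],[0.002,0.0004,0]], "yaw": [0,0,0], "hand": [1,1,1]}}

```text
t: 12.38
position: [0.5767, -0.0327, 0.0207]
tool_rot: [0.296, -3.126, 0.001]
force: [-7.9, -3.0, 5.6]
opening: 0.0004
gripper_force: 4.0
```

The bar is stiff against the left pad, about 6 N per mm. A little more gives roughly 1 kg.

{"fn": "drive_tool", "kwargs": {"linear": [[0.0006,0.0001,0],[0.0012,0.0002,0],[0.0012,0.0002,0],[0.0012,0.0002,0]], "yaw": [0,0,0,0], "hand": [1,1,1,1]}}

```text
t: 12.88
position: [0.5767, -0.0327, 0.0207]
tool_rot: [0.296, -3.125, 0.001]
force: [-10.6, -3.7, 8.4]
opening: -0.0001
gripper_force: 5.8
```

```bash
python3 -c "
from h import *
st()"
```

```text
t 12.88 board xy mm [ 4.3 90. ] z 20.7 F board [-11.1  -1.6] 8.4 yaw 10.8 op -0.0001
```

{"fn": "drive_tool", "kwargs": {"linear": [[0.0006,0.0001,0.0008],[0.0012,0.0002,0.0016],[0.0012,0.0002,0.0016],[0.0012,0.0002,0.0016]], "yaw": [0,0,0,0], "hand": [1,1,1,1]}}

```text
t: 13.38
position: [0.5767, -0.0326, 0.0208]
tool_rot: [0.295, -3.123, 0.001]
force: [-10.0, -4.7, 0.5]
opening: 0.0
gripper_force: 5.6
```

{"fn": "drive_tool", "kwargs": {"linear": [[0.0006,0.0001,0],[0.001,0.0002,0],[0.001,0.0002,0]], "yaw": [0,0,0], "hand": [1,1,1]}}

```text
t: 13.75
position: [0.5767, -0.0326, 0.0208]
tool_rot: [0.295, -3.122, 0.001]
force: [-13.6, -5.1, 3.6]
opening: 0.0001
gripper_force: 7.1
```

```bash
python3 -c "
from h import *
st()"
```

```text
t 13.75 board xy mm [ 4.4 90. ] z 20.8 F board [-14.4  -2.4] 3.6 yaw 10.8 op 0.0001
```

The left end has been pressed at about 14 N. Now the right end.

{"fn": "drive_tool", "kwargs": {"linear": [[-0.012,-0.0023,0],[-0.0236,-0.0046,0],[-0.015,-0.05,0],[0.003,-0.14,0],[0.019,-0.23,0],[0.036,-0.31,0],[0.045,-0.358,0],[0.045,-0.358,0],[0.045,-0.358,0]], "yaw": [0,0,0,0,0,0,0,0,0], "hand": [1,1,1,1,1,1,1,1,1]}}

```text
t: 14.88
position: [0.6017, -0.2105, 0.0215]
tool_rot: [0.297, -3.127, -0.001]
force: [1.1, 0.5, 0.1]
opening: -0.0002
gripper_force: 0.0
```

```bash
python3 -c "
from h import *
st()"
```

```text
t 14.88 board xy mm [ -5.  -89.4] z 21.5 F board [1.2 0.3] 0.1 yaw 10.9 op -0.0002
```

{"fn": "drive_tool", "kwargs": {"linear": [[0.004,0.0008,0],[0.008,0.0015,0],[0.011,0.0021,0],[0.0135,0.0026,0],[0.0135,0.0026,0]], "yaw": [0,0,0,0,0], "hand": [1,1,1,1,1]}}

```text
t: 15.5
position: [0.6088, -0.2098, 0.0216]
tool_rot: [-0.297, 3.128, 0.0]
force: [-0.6, -0.3, 0.6]
opening: 0.0001
gripper_force: 0.0
```

{"fn": "drive_tool", "kwargs": {"linear": [[0.001,0.0002,0],[0.002,0.0004,0],[0.003,0.0006,0],[0.004,0.0008,0],[0.004,0.0008,0]], "yaw": [0,0,0,0,0], "hand": [1,1,1,1,1]}}

```text
t: 16.12
position: [0.6106, -0.2096, 0.0216]
tool_rot: [0.297, -3.127, 0.0]
force: [-2.9, -1.2, 0.9]
opening: -0.0001
gripper_force: 1.4
```

{"fn": "drive_tool", "kwargs": {"linear": [[0.001,0.0002,0],[0.002,0.0004,0],[0.002,0.0004,0]], "yaw": [0,0,0], "hand": [1,1,1]}}

```text
t: 16.5
position: [0.6107, -0.2095, 0.0216]
tool_rot: [0.296, -3.126, 0.001]
force: [-10.2, -3.0, 5.7]
opening: 0.0001
gripper_force: 4.8
```

Right end stiff at the same board x (4.0 mm against 4.4 on the left). I'll press to a similar force.

{"fn": "drive_tool", "kwargs": {"linear": [[0.0006,0.0001,0.0006],[0.0012,0.0002,0.0012],[0.0018,0.0003,0.0012],[0.0018,0.0003,0.0012],[0.0018,0.0003,0.0012]], "yaw": [0,0,0,0,0], "hand": [1,1,1,1,1]}}

```text
t: 17.12
position: [0.6107, -0.2095, 0.0216]
tool_rot: [0.295, -3.124, 0.0]
force: [-12.5, -5.3, 2.2]
opening: -0.0
gripper_force: 6.4
```

```bash
python3 -c "
from h import *
st()"
```

```text
t 17.12 board xy mm [  4.  -90.1] z 21.6 F board [-13.3  -2.8] 2.2 yaw 10.8 op -0.0
```

The right end has been pressed at about 13 N. I'll let go, rise, and look straight down at the joint between bar and pads.

{"fn": "drive_tool", "kwargs": {"linear": [[-0.012,-0.0023,0],[-0.0236,-0.0046,0],[-0.0236,-0.0046,0.1],[-0.0236,0.05,0.22],[0,0.1,0.32],[0.03,0.15,0.32],[0.06,0.16,0.32],[0.06,0.16,0.32],[0.06,0.16,0.32]], "yaw": [0,0,0,0,0,0,0,0,0], "hand": [1,1,1,1,1,1,1,1,1]}}

```text
t: 18.25
position: [0.6421, -0.1294, 0.1821]
tool_rot: [0.296, -3.127, -0.0]
force: [-0.6, -0.7, -0.1]
opening: -0.0001
gripper_force: 0.0
```

Run:
```python
from h import *
st(); i=ctrl.camera_info("wrist"); print(-np.array(i["R"]).T@i["t"], i["R"][2])
a=save("wrist","w4")
for y in(.09,-.09): print(proj("wrist",[*(C+R2@[.037,y]),.035]))
cv2.imwrite("pics/w4v.png",cv2.resize(a[:,:,::-1],(800,600),interpolation=cv2.INTER_CUBIC))
```

```text
t 18.25 board xy mm [ 50.1 -17.5] z 182.1 F board [-0.7 -0.5] -0.1 yaw 10.8 op -0.0001
[ 0.56152252 -0.14582836  0.32525463] [ 0.31548148  0.06083792 -0.94697951]
[412.41783044 174.30503764]
[196.91396562 174.64013739]
```

View pics/w4v.png

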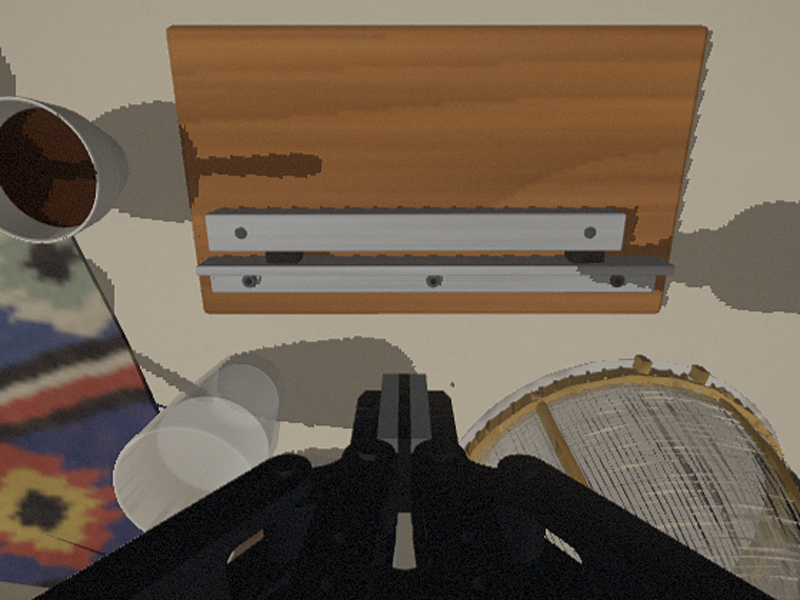

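The picture shows the bar seated, parallel to the rail, with both pads at (285,256) and (585,256) directly behind it. I'll check parallelism numerically with line fits.

Run:
```python
from h import *
g=cv2.cvtColor(cv2.imread("pics/w4.png"),cv2.COLOR_BGR2GRAY).astype(float)
def edge(cols,lo,hi,sgn):
    P=[]
    for u in cols:
        d=sgn*np.diff(g[lo:hi,u-1:u+2].mean(1)); k=d.argmax()
        if 0<k<len(d)-1: 
            k=k+.5*(d[k-1]-d[k+1])/(d[k-1]-2*d[k]+d[k+1])
        P.append((u,lo+k+.5))
    P=np.array(P); f=np.polyfit(*P.T,1); r=P[:,1]-np.polyval(f,P[:,0]); P=P[abs(r)<1]; return np.polyfit(*P.T,1)
def board(f,z):
    return [np.round(1e3*R2.T@(onz("wrist",[u,np.polyval(f,u)],z)[:2]-C),2) for u in(200,408)]
bar=edge(range(160,425,3),168,180,-1); fr=edge(range(155,430,3),143,156,1)
rail=edge(range(155,400,3),178,190,1); bf=edge(range(130,480,3),10,24,-1)
print("bar rear",board(bar,.037));print("bar front",board(fr,.037));print("rail",board(rail,.039));print("board front",board(bf,.015))
```

```text
bar rear [array([ 37.04, -86.98]), array([36.68, 85.61])]
bar front [array([ 15.83, -85.37]), array([15.54, 83.25])]
rail [array([ 45.5 , -87.19]), array([45.68, 85.95])]
board front [array([-83.98, -82.6 ]), array([-83.74,  79.51])]
```

By the rail line, the gap is 8.5 mm at the right and 9.0 mm at the left, so the left end has swung back about half a millimetre, as warned. A gentle push slightly left of the middle closes it without unloading the right pad.

{"fn": "drive_tool", "kwargs": {"linear": [[-0.06,0.036,0],[-0.128,0.072,0],[-0.128,0.072,-0.08],[-0.128,0.072,-0.18],[-0.128,0.072,-0.26],[-0.128,0.072,-0.31],[-0.128,0.072,-0.321],[-0.128,0.072,-0.321],[-0.128,0.072,-0.321]], "yaw": [0,0,0,0,0,0,0,0,0], "hand": [1,1,1,1,1,1,1,1,1]}}

```text
t: 19.42
position: [0.5793, -0.0935, 0.0229]
tool_rot: [-0.296, 3.126, -0.001]
force: [-0.5, 0.1, -0.1]
opening: 0.0
gripper_force: 0.0
```

```bash
python3 -c "
from h import *
st()"
```

```text
t 19.43 board xy mm [-4.8 29.8] z 22.9 F board [-0.5  0.2] -0.1 yaw 10.8 op 0.0
```

{"fn": "drive_tool", "kwargs": {"linear": [[0.005,0.001,0],[0.01,0.002,0],[0.0135,0.0026,0],[0.0155,0.003,0],[0.0155,0.003,0]], "yaw": [0,0,0,0,0], "hand": [1,1,1,1,1]}}

```text
t: 20.05
position: [0.5864, -0.0916, 0.0217]
tool_rot: [0.297, -3.128, 0.0]
force: [-0.2, 0.8, -0.6]
opening: 0.0004
gripper_force: 0.0
```

{"fn": "drive_tool", "kwargs": {"linear": [[0.001,0.0002,0],[0.002,0.0004,0],[0.002,0.0004,0]], "yaw": [0,0,0], "hand": [1,1,1]}}

```text
t: 20.42
position: [0.5874, -0.0915, 0.0217]
tool_rot: [-0.297, 3.128, -0.0]
force: [-0.7, 0.7, 0.5]
opening: 0.0004
gripper_force: 0.0
```

{"fn": "drive_tool", "kwargs": {"linear": [[0.0005,0.0001,0],[0.001,0.0002,0],[0.001,0.0002,0]], "yaw": [0,0,0], "hand": [1,1,1]}}

```text
t: 20.8
position: [0.5878, -0.0914, 0.0217]
tool_rot: [0.297, -3.127, 0.0]
force: [-0.6, 0.0, -0.2]
opening: -0.0002
gripper_force: 0.3
```

```bash
python3 -c "
from h import *
st()"
```

```text
t 20.8 board xy mm [ 4.  30.2] z 21.7 F board [-0.6  0.1] -0.2 yaw 10.8 op -0.0002
```

{"fn": "drive_tool", "kwargs": {"linear": [[0.0005,0.0001,0],[0.001,0.0002,0],[0.001,0.0002,0]], "yaw": [0,0,0], "hand": [1,1,1]}}

```text
t: 21.18
position: [0.588, -0.0913, 0.0217]
tool_rot: [0.296, -3.127, 0.0]
force: [-5.7, -2.0, 2.9]
opening: 0.0001
gripper_force: 2.6
```

{"fn": "drive_tool", "kwargs": {"linear": [[0.0005,0.0001,0],[0.001,0.0002,0],[0.001,0.0002,0]], "yaw": [0,0,0], "hand": [1,1,1]}}

```text
t: 21.55
position: [0.5879, -0.0913, 0.0217]
tool_rot: [0.296, -3.126, 0.001]
force: [-7.9, -2.5, 4.8]
opening: -0.0001
gripper_force: 4.1
```

```bash
python3 -c "
from h import *
st()"
```

```text
t 21.55 board xy mm [ 4.2 30.3] z 21.7 F board [-8.2 -1. ] 4.8 yaw 10.8 op -0.0001
```

The bar is stiff at 4.2 mm, exactly on the line between the two pressed ends (4.0 and 4.35), so both pads touch. I'll let go and withdraw.

{"fn": "drive_tool", "kwargs": {"linear": [[-0.012,-0.0023,0],[-0.0236,-0.0046,0],[-0.0236,-0.0046,0.1],[-0.0236,-0.0046,0.22],[-0.0236,-0.0046,0.321],[0.05,-0.04,0.321],[0.107,-0.077,0.321],[0.107,-0.077,0.321],[0.107,-0.077,0.321],[0.107,-0.077,0.321]], "yaw": [0,0,0,0,0,0,0,0,0,0], "hand": [1,1,1,1,1,1,1,1,1,1]}}

```text
t: 22.8
position: [0.6418, -0.1292, 0.1824]
tool_rot: [-0.297, 3.127, 0.0]
force: [-0.6, 0.1, 0.2]
opening: 0.0
gripper_force: 0.0
```

Run:
```python
from h import *
st(); save("wrist","w5")
g=cv2.cvtColor(cv2.imread("pics/w5.png"),cv2.COLOR_BGR2GRAY).astype(float)
def edge(x,z,sgn):
    P=[]
    for y in np.linspace(-.1,.085,70):
        u,v=proj("wrist",[*(C+R2@[x,y]),z]); u=int(u); lo=int(v)-6
        d=sgn*np.diff(g[lo:lo+13,u-1:u+2].mean(1)); k=d.argmax()
        if 0<k<len(d)-1: k=k+.5*(d[k-1]-d[k+1])/(d[k-1]-2*d[k]+d[k+1])
        P.append(1e3*R2.T@(onz("wrist",[u,lo+k+.5],z)[:2]-C))
    P=np.array(P); f=np.polyfit(P[:,1],P[:,0],1)
    for _ in range(3): m=abs(P[:,0]-np.polyval(f,P[:,1]))<.8; f=np.polyfit(P[m,1],P[m,0],1)
    return np.round(np.polyval(f,[90,-90]),2),m.sum()
print(edge(.037,.037,-1),edge(.0157,.037,1),edge(.0455,.039,1))
```

```text
t 22.8 board xy mm [ 49.8 -17.2] z 182.4 F board [-0.6  0.2] 0.2 yaw 10.9 op 0.0
(array([37.51, 37.42]), np.int64(70)) (array([15.9, 15.8]), np.int64(70)) (array([45.71, 45.79]), np.int64(70))
```

Gaps to the rail are now 8.2 mm at the left and 8.4 mm at the right, parallel within the measuring error. Handing in.

```bash
python3 -c "
from plant import ctrl
print(ctrl.close_job())"
```

```text
the job is handed in; nothing more can be done
None
```

I handed the job in at about 23 s: I pressed the bar's left end home at about 14 N, then the right at about 13 N. The left end had then swung back about 0.5 mm, so I closed that with a gentle 8 N push near the middle; the bar now lies parallel to the rail to within 0.2 mm by the camera, touching both pads as far as I could feel, and the arm is clear.

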